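Gather the rotor adapters in the tote's orange corner

ROBOT

A 6-joint arm with a two-finger parallel gripper is mounted at the origin on the work surface. World frame = base frame: x ahead of the robot, y to its left, z up, the work surface at z = 0. Lengths are in m, angles in rad, forces in N, time in s.
With the tool pointing down it reaches from about 0.3 to 0.875 m from the base axis. Payload 6.4 kg.
Tool frame: the origin (TCP) lies at the very end of the fingers, on their centre line; the grasp point (between the pads) lies 19 mm behind it; z points along the fingers, y is the line along which they close (so a half turn about z gives the same grasp; the last joint's range is limited). The gripper opens to 85 mm and grips with 20 to 120 N. Pads are 22 mm wide; open, the fingers measure 114 mm over their backs; the gripper's body (76 mm by 85 mm) begins 54 mm behind the grasp point. The pads swing forward as they close: fully open they stand 13 mm farther back than shut.
Start: joints at [1.074, 0.181, 1.607, -0, 1.354, -0.206], TCP at [0.165, 0.551, 0.231] pointing down, gripper open.
Joint ranges: [-2.99, 2.99], [-0.89, 2.07], [0.3, 2.58], [-1.14, 4.28], [0, 2.63], [-3.12, 3.12]. Speed limits (rad/s): [2.57, 2.57, 3.01, 3.14, 3.14, 3.14].

INTERFACE

Orientations are given as a unit quaternion [x, y, z, w].
In Python, from cell import env gives the robot as it stands.
- The arm moves only by the tool shift_gripper, called after "Request:" as name(argument=value, ...), one argument or row to a line, values as JSON. Schema: {"type":"object","properties":{"ticks":{"type":"array","items":{"type":"array","items":{"type":"array","items":{"type":"number"},"minItems":6,"maxItems":6},"minItems":1,"maxItems":12},"minItems":1,"maxItems":1},"finger_gap":{"type":"number"},"squeeze":{"type":"number"},"only":{"type":"string"},"quiet":{"type":"boolean"},"lines":{"type":"string"}},"required":["ticks"],"additionalProperties":false}. ticks is a list that holds a single list of rows (three levels of brackets), with 1 to 12 rows, each of 6 numbers: dx, dy, dz in m, then a rotation vector rx, ry, rz in rad; each row is the pose to reach, as a shift and turn from the pose commanded when the call began, along the tool's axes at that moment; what a row does not reach only later rows make up. A row lasts 1/10 s, in which the tool goes at most 0.05 m and 0.15 rad, less where a joint would pass 70% of its speed; a pose out of reach is approached as far as the arm can. finger_gap is the finger opening in m, set as the call begins (left out keeps the last). The fingers move at their own pace and stop on an object; squeeze is the grip in N (left out, the last holds). Time passes only in rows, so rows that do not move let the fingers close. The tool returns the time, the measured TCP pose, the force, the opening and the grip force at its end. only (a regular expression) keeps the lines of the reply that match it, lines (a string "A,B") keeps lines A to B, and quiet returns only ok. Input that does not fit is refused with a message, and nothing moves.
- env.read_state(): the state, without advancing time (a new reading comes with each control period).
- env.capture(name): name is "side" or "top"; returns (picture, depth): 384x512x3 uint8, blue, green, red; 384x512 float32, m along the optical axis (not along the pixel's ray), 0 where there is no reading.
- env.get_calibration(name): a dict with "fx", "fy", "cx", "cy" (pixels), "R" (3x3) and "t" (3): a world point X has camera coordinates R X + t. Camera axes: x right, y down, z forward; pixel columns grow to the right and rows downward; lengths in m; the calibration is good to about 2 mm. A picture is of the moment at which its call begins. get_calibration takes no time and is no camera call.
- env.finish_job(): hands the job in; it is judged then, once.
Trained networks look in the newest picture that a camera, given by its name, has taken for a name from the list of things; names that differ only in an ending like _2 or _b are one class to them, and where a whole thing is asked for, a point or a joint stands for the part that bears it (a point fixed in the world has none). Each returns a list of dicts, best first, with "p" (0 to 1); they miss things now and then, are a little off and sometimes report something else, mostly with a low value. They report only what shows in the picture. A call takes as long as a camera call.
- env.silhouettes(name, camera): "mask" (384x512 bool, what is visible of it) and "rect" ([left, top, right, bottom] in pixels, round what is visible of it).
The state is a dict: "clock": time; "q": joint angles; "qvel": joint speeds; "joint_efforts": joint torques, N m; "ee_pos": TCP position; "orientation": TCP orientation; "ft_force": force on the tool from outside, world axes, zero at the start; "moment": the same for the moment, N m; "finger_gap": finger opening in m; "gripper_force": force on a finger pad.
Only numpy, scipy, OpenCV 4.12 (cv2) and the standard library are available. Lean on these libraries where they do the work, as an engineer would, in place of code of your own. Each camera call takes 0.05 s, during which the arm holds its last target. There are 200 camera calls.

TASK

Pick up the white tote, carry it over the green-edged inspection mat and tip it there, clear of the mat and with the orange corner lowest, until all four loose magenta adapters have slid together into the orange corner for inspection. Finish while still holding the tote still and tilted in the gripper over the mat: do not set it down or let go, and leave the rack, the tip box and the cooling block where they are.

Things in the scene. Friction and masses are not known exactly. Their poses are not given: they have to be found in the camera images.
- tote: White open tote, loose, 220 (x) by 160 (y) by 50 mm high outside, walls and floor 4 mm, 0.3 kg, at any yaw. Origin: centre of its underside; z up. Orange clip on its +x, +y corner. Blue handle bar over its middle along y, on uprights outside the two 220 mm walls. Inside is slick: adapters start sliding at a tilt of 11 to 17 degrees; along a wall into the corner some need about 30.
- tote_handle (a point): Middle of the tote's rigid rectangular handle bar, at (0, 0, 112 mm) in the tote's frame, same axes. The bar runs along the tote's y, 172 mm long between 160 mm apart uprights; it is 16 mm wide (along x: grip it across this) and 22 mm high, 101 to 123 mm above the tote's underside.
- tote_corner (a point): Inner floor corner of the tote at the orange clip, at (106, 76, 4 mm) in the tote's frame.
- mat: Inspection mat fixed on the bench, 240 by 240 by 3 mm, white with a green edge. Origin: centre of its underside, on the bench top.
- tube_rack: Bystander: lime green tube rack with clear tubes, 75 by 130 mm, 79 mm high over the tubes, loose. Origin: centre of its underside.
- tip_box: Bystander: black pipette tip box with a pink lid, 85 by 120 by 65 mm, loose. Origin: centre of its underside.
- cool_rack: Bystander: orange cooling block with small holes, 80 by 120 by 22 mm, loose. Origin: centre of its underside.
- adapter0: Loose adapter in the tote: short magenta round sleeve, 20 mm across, 14 mm high, 15 g. Origin: centre of its base.
- adapter1: Loose adapter in the tote: short magenta round sleeve, 20 mm across, 14 mm high, 15 g. Origin: centre of its base.
- adapter2: Loose adapter in the tote: short magenta round sleeve, 20 mm across, 14 mm high, 15 g. Origin: centre of its base.
- adapter3: Loose adapter in the tote: short magenta round sleeve, 20 mm across, 14 mm high, 15 g. Origin: centre of its base.

How it is judged:
By the outcome, as a careful person would: the job done as asked, in the order asked, and still so for the second after the job is handed in, while the arm keeps its last pose, push and grip.
It also fails if it takes over 38 s, if anything falls off the work surface, if the arm or the gripper's body presses on something with over 40 N, if the wrist force passes 120 N, or if a joint passes its speed limit or range.

## Working session

There is one attempt and no reset: what is moved stays moved. The work goes in short steps, Python scripts to look and compute and a tool call to move; the robot and the scene stay as the last step left them, time stands still between calls to the robot, and variables do not carry over. Pictures are saved under pics/ and viewed, at most 10 in all, crops included, and the job is handed in when it is done.

```bash
mkdir -p pics; cat > h.py <<'E'
import numpy as np, cv2
from cell import env
from scipy.spatial.transform import Rotation as Rn
def cloud(d,c):
    v,u=np.indices(d.shape); P=np.stack([(u-c["cx"])/c["fx"]*d,(v-c["cy"])/c["fy"]*d,d],-1)
    return (P-np.array(c["t"]))@np.array(c["R"])
E
python3 - <<'E'
from h import *
ims=[]
for n in("top","side"):
    im,d=env.capture(n); c=env.get_calibration(n); np.savez(n+'.npz',im=im,d=d); W=cloud(d,c)
    cv2.imwrite(f'pics/{n}0.png',im)
    print(n,'cam at',-np.array(c["R"]).T@np.array(c["t"]))
    for k in("tote","tote_handle","mat","tube_rack","tip_box","cool_rack","adapter0"):
        for s in env.silhouettes(k,n)[:4 if k=="adapter0" else 1]:
            m=s["mask"]&(d>0); p=W[m]
            if len(p): print(k,round(s["p"],2),s["rect"],np.median(p,0).round(3),np.percentile(p,2,axis=0).round(3),np.percentile(p,98,axis=0).round(3))
s=env.read_state(); print(s)
E
```

```text
top cam at [0.37606357 0.01525572 1.35757693]
tote_handle 0.6 [286.2, 165.4, 387.1, 266.3] [ 0.501 -0.178  0.005] [ 0.389 -0.287 -0.002] [ 0.615 -0.064  0.124]
mat 0.69 [141.0, 186.2, 228.3, 279.4] [0.452 0.237 0.003] [ 0.34   0.121 -0.003] [0.571 0.353 0.009]
tube_rack 0.97 [322.3, 111.5, 372.8, 148.8] [ 0.736 -0.215  0.042] [ 0.7   -0.282  0.003] [ 0.775 -0.153  0.081]
tip_box 0.64 [168.5, 104.3, 219.9, 147.0] [0.738 0.212 0.064] [0.699 0.154 0.01 ] [0.785 0.272 0.069]
cool_rack 0.68 [251.7, 118.1, 296.5, 149.0] [ 0.734 -0.007  0.021] [ 0.697 -0.066  0.008] [0.773 0.049 0.027]
adapter0 0.5 [325.1, 190.7, 332.4, 196.4] [ 0.568 -0.162  0.018] [ 0.56  -0.171  0.012] [ 0.577 -0.154  0.024]
adapter0 0.37 [326.8, 241.9, 336.2, 246.9] [ 0.426 -0.167  0.018] [ 0.421 -0.174  0.01 ] [ 0.432 -0.16   0.02 ]
side cam at [ 0.4542522  -0.74004473  0.6888568 ]
tote 0.86 [188.7, 221.0, 300.0, 321.3] [ 0.492 -0.179  0.017] [ 0.382 -0.3    0.003] [ 0.617 -0.055  0.124]
tote_handle 0.6 [191.8, 217.1, 301.6, 324.1] [ 0.493 -0.178  0.017] [ 0.383 -0.3    0.002] [ 0.618 -0.054  0.124]
mat 0.85 [179.9, 15
[... 641 characters left out ...]
array([ 1.07371079e+00,  1.80749539e-01,  1.60700113e+00,  2.21071428e-05,
        1.35379351e+00, -2.06326708e-01]), 'qvel': array([ 8.96670572e-05,  1.95864217e-03, -2.02290690e-04, -1.13444181e-03,
        1.91213263e-03,  1.34550541e-03]), 'joint_efforts': array([ 5.53083646e-04, -4.44774091e+01, -3.51682591e+01, -1.43155007e-04,
        5.86336296e-05,  1.23337355e-05]), 'ee_pos': array([0.16484199, 0.55088673, 0.23131631]), 'orientation': array([ 1.44870208e-01,  9.89450667e-01,  2.64685852e-05, -1.78524521e-06]), 'ft_force': array([-0.07891859,  0.67529042, -0.71828649]), 'moment': array([-0.00829448, -0.00780742, -0.03598194]), 'gripper_force': 0.0, 'finger_gap': 0.08560718622330345}
```

View pics/top0.png

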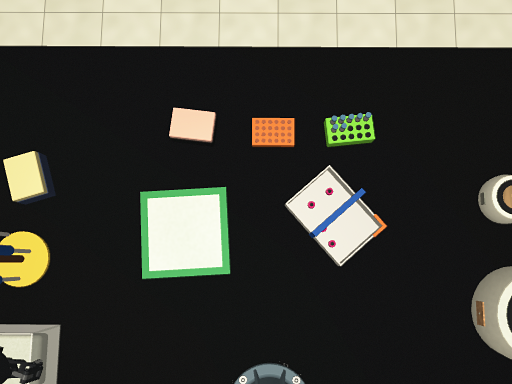

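View pics/side0.png

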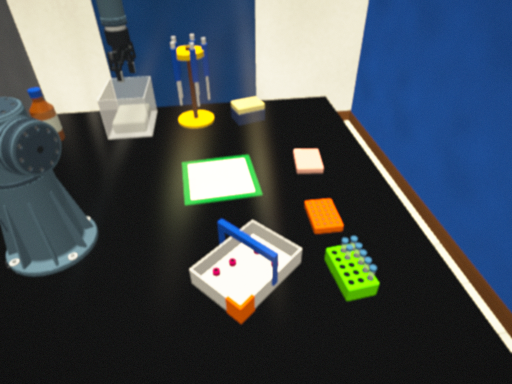

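The top view shows the tote around (336,216) with the orange clip at (380,226) and the blue bar running from (313,235) to (364,191). The mat is at (185,232), to the left. The side view agrees, with the clip at (240,308). Next I measure the bar from its blue pixels in both views.

```bash
python3 - <<'E'
from h import *
cs={}
for n,roi in(("top",(160,270,280,395)),("side",(215,325,185,305))):
    z=np.load(n+'.npz'); c=env.get_calibration(n); W=cloud(z['d'],c); im=z['im'].astype(int)
    r=np.zeros(im.shape[:2],bool); r[roi[0]:roi[1],roi[2]:roi[3]]=1
    b=r&(im[...,0]>im[...,2]+50)&(im[...,0]>im[...,1]+40)&(W[...,2]>.09)&(W[...,2]<.14)
    p=W[b]; q=p[p[:,2]>.117]
    (cx,cy),(w,h),a=cv2.minAreaRect((q[:,:2]*1000).astype(np.float32))
    e=np.linalg.svd(q[:,:2]-q[:,:2].mean(0))[2][0]
    t=(q[:,:2]-q[:,:2].mean(0))@e
    print(n,len(p),'rect',cx,cy,w,h,a,'dir deg',np.degrees(np.arctan2(e[1],e[0])),'z',np.percentile(p[:,2],[50,90,98]).round(4),'len',np.ptp(t))
    o=r&(im[...,2]>200)&(im[...,1]>60)&(im[...,1]<170)&(im[...,0]<80)
    print(' orange',np.median(W[o],0).round(3),o.sum())
    # white rim
    w_=r&(im.min(-1)>110)&(W[...,2]>.042)&(W[...,2]<.058); g=W[w_]
    print(' rim',cv2.minAreaRect((g[:,:2]*1000).astype(np.float32)),np.median(g[:,2]))
s=env.read_state(); R=Rn.from_quat(s['orientation']).as_matrix(); print(R.round(3))
E
```

```text
top 396 rect 501.4848937988281 -171.37998962402344 15.286116600036621 171.02093505859375 41.19962692260742 dir deg 131.53736338436883 z [0.1226 0.1258 0.1274] len 0.17099850679479156
 orange [ 0.473 -0.289  0.052] 80
 rim ((501.53668212890625, -171.71331787109375), (220.25173950195312, 160.8812255859375), 41.6158447265625) 0.04934975271836935
side 695 rect 501.1385803222656 -172.88507080078125 17.898658752441406 171.27645874023438 41.72828674316406 dir deg -48.91780330209707 z [0.122  0.1245 0.1253] len 0.1713096991844696
 orange [ 0.472 -0.294  0.052] 129
 rim ((500.1068420410156, -171.19927978515625), (225.67015075683594, 167.2286376953125), 42.56747817993164) 0.04958372921702265
[[-0.958  0.287  0.   ]
 [ 0.287  0.958  0.   ]
 [ 0.     0.    -1.   ]]
```

Request:
shift_gripper(
  ticks=[
    [[-0.529,-0.596,0.05,0,0,0.555],[-0.529,-0.596,0.05,0,0,0.555],[-0.529,-0.596,0.05,0,0,0.555],[-0.529,-0.596,0.05,0,0,0.555],[-0.529,-0.596,0.05,0,0,0.555],[-0.529,-0.596,0.05,0,0,0.555],[-0.529,-0.596,0.05,0,0,0.555],[-0.529,-0.596,0.05,0,0,0.555],[-0.529,-0.596,0.05,0,0,0.555],[-0.529,-0.596,0.05,0,0,0.555],[-0.529,-0.596,0.05,0,0,0.555],[-0.529,-0.596,0.05,0,0,0.555]],
  ],
  finger_gap=0.085,
)

```text
clock: 2.0
ee_pos: [0.4179, 0.0056, 0.1941]
orientation: [0.411, 0.912, 0.0, 0.001]
ft_force: [1.1, 0.5, 0.6]
finger_gap: 0.0848
gripper_force: 0.0
```

Request:
shift_gripper(
  ticks=[
    [[-0.19,-0.056,0.03,0,0,0],[-0.19,-0.056,0.03,0,0,0],[-0.19,-0.056,0.03,0,0,0],[-0.19,-0.056,0.03,0,0,0],[-0.19,-0.056,0.03,0,0,0],[-0.19,-0.056,0.03,0,0,0],[-0.19,-0.056,0.03,0,0,0]],
  ],
)

```text
clock: 2.7
ee_pos: [0.5009, -0.1707, 0.1636]
orientation: [0.41, 0.912, 0.0, -0.0]
ft_force: [0.1, 0.3, -0.4]
finger_gap: 0.085
gripper_force: 0.0
```

```bash
python3 - <<'E'
from h import *
s=env.read_state(); R=Rn.from_quat(s['orientation']).as_matrix()
for t in([.501,-.172,.093],): print((R.T@(np.array(t)-s['ee_pos'])).round(4), s['q'].round(3), np.degrees(np.arctan2(R[1,1],R[0,1])))
im,d=env.capture("side"); cv2.imwrite('pics/side1.png',cv2.resize(im[180:340,150:350],(800,640))[:600])
E
```

```text
[-0.001  -0.0008  0.0706] [-0.553  0.152  1.785  0.     1.205 -1.278] 41.55531088530951
```

View pics/side1.png

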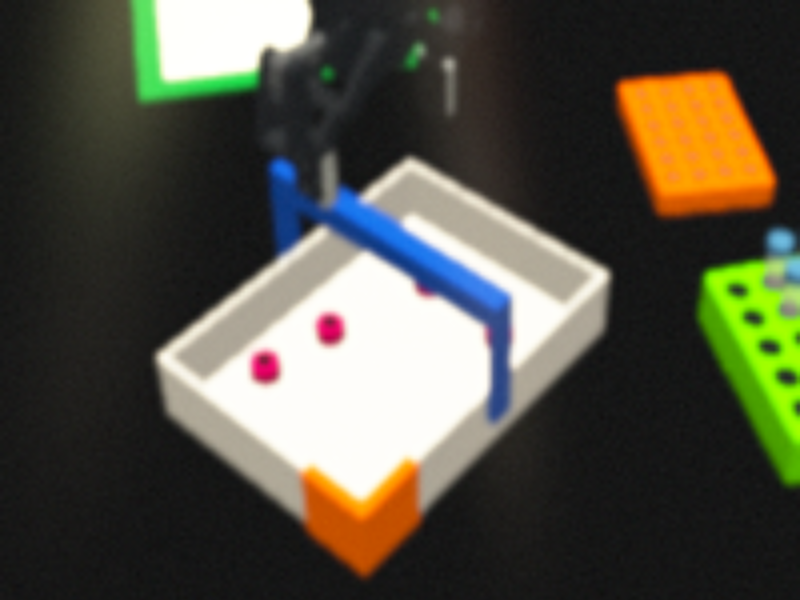

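The side view shows the fingers straddling the blue bar, with tips at about (330,190) and (450,105). The numbers put the TCP within 1 mm of the bar centre in x and y, so I descend and grip.

Request:
shift_gripper(
  ticks=[
    [[-0.001,-0.001,0.035,0,0,0],[-0.001,-0.001,0.07,0,0,0],[-0.001,-0.001,0.07,0,0,0],[-0.001,-0.001,0.07,0,0,0]],
  ],
)

```text
clock: 3.15
ee_pos: [0.5011, -0.1719, 0.0944]
orientation: [0.41, 0.912, 0.0, -0.0]
ft_force: [-0.7, 0.3, 1.3]
finger_gap: 0.0851
gripper_force: 0.0
```

Request:
shift_gripper(
  ticks=[
    [[0,0,0,0,0,0],[0,0,0,0,0,0],[0,0,0,0,0,0],[0,0,0,0,0,0],[0,0,0,0,0,0],[0,0,0,0,0,0],[0,0,0,0,0,0]],
  ],
  finger_gap=0.0,
  squeeze=100,
)

```text
clock: 3.85
ee_pos: [0.5017, -0.1732, 0.0945]
orientation: [0.41, 0.912, -0.0, 0.001]
ft_force: [-0.9, 1.6, 6.8]
finger_gap: 0.0145
gripper_force: 98.7
```

First call: lift ramp: dz -0.01, -.03,-.06,-.09,-.12,-.15,-.175,-.19,-.2,-.2.

Request:
shift_gripper(
  ticks=[
    [[0,0,-0.005,0,0,0],[0,0,-0.015,0,0,0],[0,0,-0.03,0,0,0],[0,0,-0.055,0,0,0],[0,0,-0.085,0,0,0],[0,0,-0.115,0,0,0],[0,0,-0.145,0,0,0],[0,0,-0.17,0,0,0],[0,0,-0.185,0,0,0],[0,0,-0.195,0,0,0],[0,0,-0.2,0,0,0],[0,0,-0.2,0,0,0]],
  ],
)

```text
clock: 5.05
ee_pos: [0.5011, -0.1728, 0.2934]
orientation: [0.41, 0.912, 0.0, -0.0]
ft_force: [-0.4, -0.0, -3.4]
finger_gap: 0.0142
gripper_force: 97.8
```

Request:
shift_gripper(
  ticks=[
    [[0.004,0.002,0,0,0,0.01],[0.014,0.008,0,0,0,0.04],[0.03,0.017,0,0,0,0.09],[0.052,0.03,0,0,0,0.16],[0.077,0.044,0,0,0,0.24],[0.105,0.06,0,0,0,0.32],[0.133,0.076,0,0,0,0.4],[0.161,0.092,0,0,0,0.48],[0.189,0.108,0,0,0,0.56],[0.217,0.124,0,0,0,0.64],[0.245,0.14,0,0,0,0.72],[0.27,0.155,0,0,0,0.8]],
  ],
)

```text
clock: 6.25
ee_pos: [0.4369, 0.1336, 0.2926]
orientation: [0.734, 0.679, -0.001, -0.001]
ft_force: [1.1, 0.1, -3.1]
finger_gap: 0.0146
gripper_force: 97.8
```

```bash
python3 - <<'E'
from h import *
s=env.read_state(); R=Rn.from_quat(s['orientation']).as_matrix()
d=np.array([.421,.221,.294])-s['ee_pos']
print((R.T@d).round(4),s['q'].round(3), 'corner dir deg', np.degrees(np.arctan2(R[1,1],R[0,1]))+180+45)
E
```

```text
[ 0.0859 -0.0227 -0.0014] [ 0.036 -0.141  1.81   0.     1.474  0.114] corner dir deg 220.50571034218603
```

Request:
shift_gripper(
  ticks=[
    [[0.026,-0.007,0,0,0,0.08],[0.048,-0.013,0,0,0,0.15],[0.064,-0.017,0,0,0,0.2],[0.076,-0.02,0,0,0,0.24],[0.083,-0.022,0,0,0,0.26],[0.086,-0.023,0,0,0,0.27],[0.086,-0.023,0,0,0,0.27],[0.086,-0.023,0,0,0,0.27]],
  ],
)

```text
clock: 7.05
ee_pos: [0.4215, 0.2192, 0.2933]
orientation: [0.818, 0.575, -0.0, -0.0]
ft_force: [0.1, -0.6, -3.9]
finger_gap: 0.0142
gripper_force: 97.8
```

```bash
python3 - <<'E'
from h import *
s=env.read_state(); Q=Rn.from_quat(s['orientation']); R=Q.as_matrix()
a=np.arctan2(R[1,1],R[0,1]); dd=a+np.pi+np.pi/4; d=np.array([np.cos(dd),np.sin(dd),0])
print(s['ee_pos'],s['q'].round(3),np.degrees(dd))
# tilt axis world: z x d (right-hand: top leans towards d)
ax=R.T@np.cross([0,0,1],d); print('axis tool',ax.round(4))
h=s['ee_pos']-R[:,2]*.019
for g in(10,20,30,40):
    rv=ax*np.radians(g); Rt=R@Rn.from_rotvec(rv).as_matrix()
    print(g,rv.round(3),(R.T@(h+Rt[:,2]*.019-s['ee_pos'])).round(4),'lean',Rt[:2,2])
im,dp=env.capture("top"); cv2.imwrite('pics/top2.png',cv2.resize(im[120:320,100:300],(600,600)))
E
```

```text
[0.4215341  0.21916076 0.29326728] [ 0.229 -0.097  1.77  -0.     1.47   0.574] 205.24360124028814
axis tool [-0.7071  0.7071  0.    ]
10 [-0.123  0.123  0.   ] [ 0.0023  0.0023 -0.0003] lean [0.15629293 0.07365094]
20 [-0.247  0.247  0.   ] [ 0.0046  0.0046 -0.0011] lean [0.30862187 0.14547314]
30 [-0.37  0.37  0.  ] [ 0.0067  0.0067 -0.0025] lean [0.45157396 0.2128742 ]
40 [-0.494  0.494  0.   ] [ 0.0086  0.0086 -0.0044] lean [0.58080568 0.2738062 ]
```

View pics/top2.png

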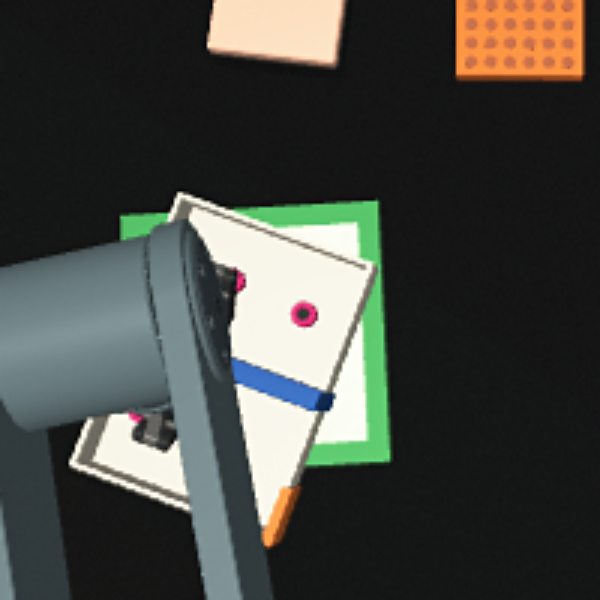

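The top view shows the tote held over the mat, with the orange clip at (280,515) on the base side and the adapters still inside. I tilt toward it gently.

Request:
shift_gripper(
  ticks=[
    [[0,0,0,-0.01,0.01,0],[0.001,0.001,0,-0.03,0.03,0],[0.001,0.001,0,-0.06,0.06,0],[0.002,0.002,0,-0.09,0.09,0],[0.002,0.002,0,-0.12,0.12,0],[0.003,0.003,0,-0.15,0.15,0],[0.003,0.003,-0.001,-0.18,0.18,0],[0.004,0.004,-0.001,-0.21,0.21,0],[0.005,0.005,-0.001,-0.24,0.24,0],[0.005,0.005,-0.001,-0.26,0.26,0],[0.005,0.005,-0.001,-0.27,0.27,0],[0.005,0.005,-0.001,-0.27,0.27,0]],
  ],
)

```text
clock: 8.3
ee_pos: [0.4278, 0.2222, 0.2946]
orientation: [0.803, 0.565, 0.187, 0.033]
ft_force: [0.9, -0.5, -3.4]
finger_gap: 0.0144
gripper_force: 97.9
```

Request:
shift_gripper(
  ticks=[
    [[0,0,0,-0.01,0.01,0],[0.001,0.001,0,-0.03,0.03,0],[0.001,0.001,0,-0.06,0.06,0],[0.002,0.002,0,-0.09,0.09,0],[0.002,0.002,0,-0.12,0.12,0],[0.003,0.003,0,-0.15,0.15,0],[0.003,0.003,-0.001,-0.18,0.18,0],[0.003,0.003,-0.001,-0.2,0.2,0],[0.003,0.003,-0.001,-0.21,0.21,0],[0.003,0.003,-0.001,-0.22,0.22,0],[0.003,0.003,-0.001,-0.22,0.22,0],[0.003,0.003,-0.001,-0.22,0.22,0]],
  ],
)

```text
clock: 9.5
ee_pos: [0.4315, 0.224, 0.2974]
orientation: [0.769, 0.541, 0.335, 0.058]
ft_force: [0.8, 0.7, -3.4]
finger_gap: 0.0143
gripper_force: 98.0
```

```bash
python3 - <<'E'
from h import *
s=env.read_state(); R=Rn.from_quat(s['orientation']).as_matrix()
print(s['q'].round(3),'tilt',np.degrees(np.arccos(-R[2,2])))
o=[]
for n in("top","side"):
    im,d=env.capture(n); np.savez(n+'.npz',im=im,d=d)
    r=(slice(150,300),slice(120,270)) if n=="top" else (slice(90,240),slice(150,300))
    o.append(cv2.resize(im[r],(400,400),interpolation=cv2.INTER_CUBIC))
cv2.imwrite('pics/tilt.png',np.hstack(o))
E
```

```text
[ 0.077 -0.6    2.263  0.309  0.843  0.291] tilt 39.70112578312864
```

View pics/tilt.png

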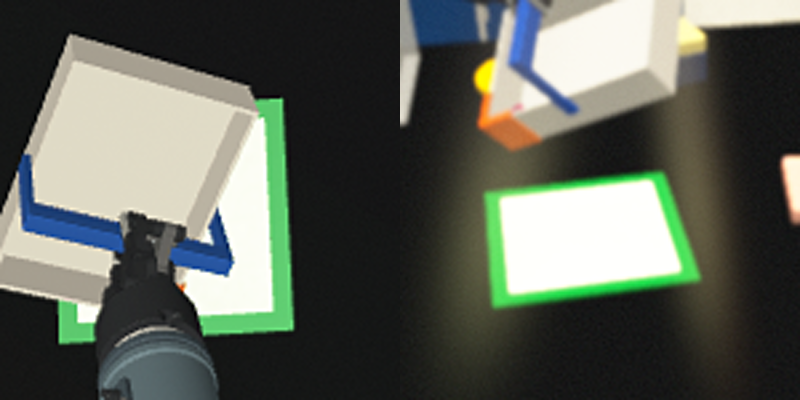

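The tote is tilted with the orange corner lowest, at about (510,130) in the right panel, and only a speck of pink shows at (518,105). The adapters are mostly hidden. I measure the floor tilt and the magenta pixels.

```bash
python3 - <<'E'
from h import *
s=env.read_state(); R=Rn.from_quat(s['orientation']).as_matrix()
# tote frame (if no slip): y_tote = ? tool y = -x_tote at pick, tool x=-y_tote... 
T=np.column_stack([-R[:,1],-R[:,0],-R[:,2]]); H=s['ee_pos']-R[:,2]*.019
O=H-T[:,2]*.112; print('det',np.linalg.det(T).round(3))
print('corner world',(O+T@[.106,.076,.004]).round(3),'centre',O.round(3))
for n in("top","side"):
    z=np.load(n+'.npz'); c=env.get_calibration(n); W=cloud(z['d'],c); im=z['im'].astype(int)
    L=(W-O)@T
    ok=(z['d']>0)&(abs(L[...,0])<.13)&(abs(L[...,1])<.1)&(L[...,2]>-.03)&(L[...,2]<.14)
    m=ok&(im[...,2]>im[...,1]+70)&(im[...,0]>im[...,1]+25)
    if m.any():
        print(n,'magenta',m.sum(),[ (u,v) for v,u in np.argwhere(m)][:6]); print((L[m]*1000).round()[:12])
    f=ok&(abs(L[...,0])<.09)&(abs(L[...,1])<.065)&(L[...,2]<.03)&(im.min(-1)>100)
    p=L[f]; A=np.c_[p[:,:2],np.ones(len(p))]; k=np.linalg.lstsq(A,p[:,2],rcond=None)[0]
    print(n,'floor fit: slope deg x,y',np.degrees(np.arctan(k[:2])).round(2),'z0 mm',1000*k[2],f.sum())
    o=ok&(im[...,2]>180)&(im[...,1]>50)&(im[...,1]<170)&(im[...,0]<80); print('orange',(np.median(L[o],0)*1000).round() if o.any() else None,o.sum())
c=env.get_calibration("side"); p=np.array(c["R"])@(O+T@[.095,.066,.011])+c["t"]; print('corner px side',c["fx"]*p[0]/p[2]+c["cx"],c["fy"]*p[1]/p[2]+c["cy"])
E
```

```text
det 1.0
corner world [0.384 0.225 0.147] centre [0.485 0.249 0.226]
top floor fit: slope deg x,y [0.12 0.11] z0 mm 2.70164007127968 2955
orange [70. 80. 53.] 3
side floor fit: slope deg x,y [0.18 0.16] z0 mm 3.973843546841693 939
orange [96. 82. 35.] 161
corner px side 194.67901587009626 137.48263399748444
```

```bash
python3 - <<'E'
from h import *
s=env.read_state(); R=Rn.from_quat(s['orientation']).as_matrix(); H=s['ee_pos']-R[:,2]*.019
for f in(.5,1):
    w=np.array([0,0,.8*f]); Rt=Rn.from_rotvec(w).as_matrix()@R
    t=H*(1-f)+f*np.array([.441,.203,H[2]])+Rt[:,2]*.019
    print((R.T@(t-s['ee_pos'])).round(4),(R.T@w).round(4))
E
```

```text
[-0.0021  0.0075  0.0031] [ 0.1807  0.1807 -0.3078]
[-0.0058  0.0145  0.0051] [ 0.3613  0.3614 -0.6155]
```

Request:
shift_gripper(
  ticks=[
    [[0,0.001,0,0.01,0.01,-0.017],[0,0.001,0,0.03,0.03,-0.051],[-0.001,0.003,0.001,0.06,0.06,-0.102],[-0.001,0.004,0.001,0.1,0.1,-0.17],[-0.002,0.006,0.002,0.14,0.14,-0.238],[-0.002,0.008,0.003,0.18,0.18,-0.307],[-0.003,0.009,0.004,0.22,0.22,-0.375],[-0.004,0.011,0.004,0.26,0.26,-0.443],[-0.005,0.012,0.005,0.3,0.3,-0.511],[-0.005,0.014,0.005,0.33,0.33,-0.562],[-0.006,0.014,0.005,0.35,0.35,-0.596],[-0.006,0.014,0.005,0.36,0.36,-0.613]],
  ],
)

```text
clock: 10.8
ee_pos: [0.4452, 0.2137, 0.2969]
orientation: [0.499, 0.797, 0.331, -0.076]
ft_force: [-0.7, -0.6, -3.2]
finger_gap: 0.0145
gripper_force: 97.9
```

Request:
shift_gripper(
  ticks=[
    [[0,0,0,0,0,0],[0,0,0,0,0,0],[0,0,0,0,0,0]],
  ],
)

```text
clock: 11.1
ee_pos: [0.4441, 0.2146, 0.297]
orientation: [0.499, 0.797, 0.331, -0.076]
ft_force: [0.3, -0.2, -2.3]
finger_gap: 0.0145
gripper_force: 97.9
```

```bash
cat > chk.py <<'E'
import sys
from h import *
s=env.read_state(); R=Rn.from_quat(s['orientation']).as_matrix()
T=np.column_stack([-R[:,1],-R[:,0],-R[:,2]]); H=s['ee_pos']-R[:,2]*.019; O=H-T[:,2]*.112
print(s['q'].round(3),'tilt',np.degrees(np.arccos(-R[2,2])).round(1),'corner',(O+T@[.106,.076,.004]).round(3),'centre',O.round(3))
o=[]
for n in("top","side"):
    im8,d=env.capture(n); c=env.get_calibration(n); W=cloud(d,c); im=im8.astype(int); L=(W-O)@T
    ok=(d>0)&(abs(L[...,0])<.13)&(abs(L[...,1])<.1)&(L[...,2]>-.03)&(L[...,2]<.06)
    m=ok&(im[...,2]>im[...,1]+70)&(im[...,0]>im[...,1]+25)
    k,lab,st,ce=cv2.connectedComponentsWithStats(m.astype(np.uint8))
    for i in range(1,k):
        if st[i,4]>3: print(n,'blob',st[i,4],ce[i].round(),(np.median(L[lab==i],0)*1000).round())
    p=np.array(c["R"])@(O+T@[.05,.03,.02])+c["t"]; u=int(c["fx"]*p[0]/p[2]+c["cx"]); v=int(c["fy"]*p[1]/p[2]+c["cy"])
    v=max(70,v); u=max(70,u); o.append(cv2.resize(im8[v-70:v+70,u-70:u+70],(400,400),interpolation=cv2.INTER_CUBIC))
cv2.imwrite(sys.argv[1],np.hstack(o))
E
python3 chk.py pics/c1.png
```

```text
[-0.258 -0.293  2.073  0.709  1.362 -0.863] tilt 39.7 corner [0.41  0.182 0.146] centre [0.464 0.271 0.225]
top blob 7 [183. 252.] [97. 37. 12.]
```

View pics/c1.png

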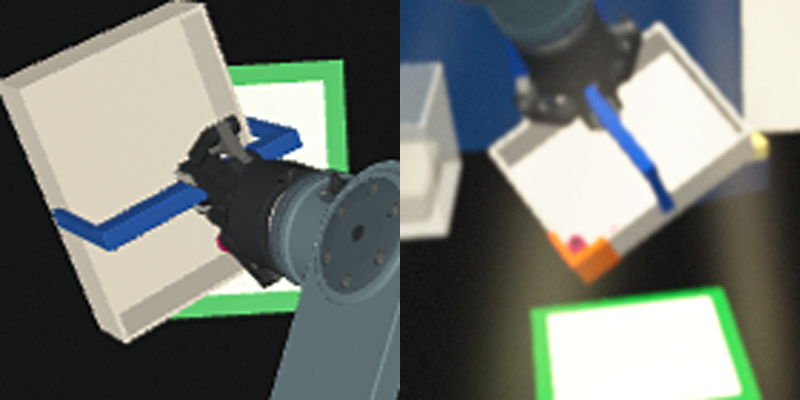

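The right panel shows one adapter in the orange corner at (575,240) and a faint pink trace at (612,228). The rest are behind the walls or the gripper, and no adapters lie on the open floor. I tilt a little more to settle them and look again.

Request:
shift_gripper(
  ticks=[
    [[0,0,0,-0.02,0.02,0],[0,0,0,-0.05,0.05,0],[0.001,0.001,0,-0.08,0.08,0],[0.002,0.002,0,-0.11,0.11,0],[0.002,0.002,0,-0.13,0.13,0],[0.002,0.002,0,-0.14,0.14,0],[0.002,0.002,0,-0.14,0.14,0],[0.002,0.002,0,-0.14,0.14,0],[0.002,0.002,0,-0.14,0.14,0]],
  ],
)

```text
clock: 12.1
ee_pos: [0.4451, 0.2165, 0.2991]
orientation: [0.479, 0.765, 0.42, -0.096]
ft_force: [0.2, -0.7, -3.2]
finger_gap: 0.0143
gripper_force: 98.0
```

```bash
python3 chk.py pics/c2.png; python3 - <<'E'
from h import *
im,d=env.capture("side"); np.savez('side.npz',im=im,d=d)
c=env.get_calibration("side"); s=env.read_state(); R=Rn.from_quat(s['orientation']).as_matrix()
T=np.column_stack([-R[:,1],-R[:,0],-R[:,2]]); O=s['ee_pos']-R[:,2]*.019-T[:,2]*.112
p=np.array(c["R"])@(O+T@[.095,.065,.02])+c["t"]; u=int(c["fx"]*p[0]/p[2]+c["cx"]); v=int(c["fy"]*p[1]/p[2]+c["cy"]); print(u,v)
cv2.imwrite('pics/z2.png',cv2.resize(im[v-35:v+25,u-30:u+50],(800,600),interpolation=cv2.INTER_CUBIC))
for k in("adapter0",):
    for q in env.silhouettes(k,"side"): print(q["p"],q["rect"])
E
```

```text
[-0.378 -0.28   2.153  0.905  1.416 -1.051] tilt 51.0 corner [0.421 0.212 0.143] centre [0.469 0.285 0.241]
top blob 67 [176. 246.] [94. 44. 15.]
side blob 11 [202. 136.] [96. 52. 17.]
204 138
```

View pics/z2.png

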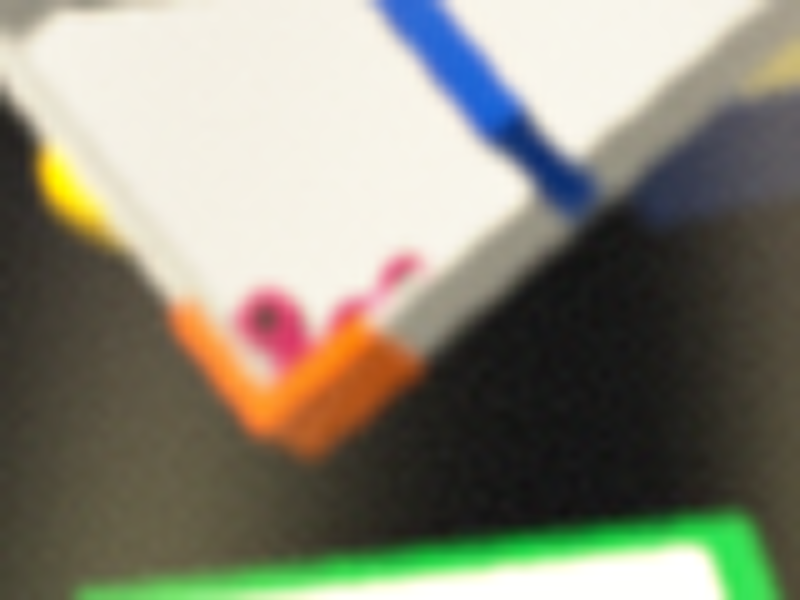

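The zoom shows one adapter at (270,320) by the +x wall. Two more stand at (345,310) and (400,265) along the +y wall, and one sits in the corner behind the clip. I measure the far one and check that the fourth is there.

```bash
python3 - <<'E'
from h import *
z=np.load('side.npz'); im=z['im'].astype(int); c=env.get_calibration("side"); s=env.read_state(); R=Rn.from_quat(s['orientation']).as_matrix()
T=np.column_stack([-R[:,1],-R[:,0],-R[:,2]]); O=s['ee_pos']-R[:,2]*.019-T[:,2]*.112
RR=np.array(c["R"]); C=-RR.T@c["t"]; Cl=T.T@(C-O)
def ray(u,v,h):
    w=T.T@RR.T@np.array([(u-c["cx"])/c["fx"],(v-c["cy"])/c["fy"],1]); return Cl+w*(h-Cl[2])/w[2]
for a,b in((270,320),(285,350),(345,310),(400,265),(420,262),(385,275)):
    u,v=174+a/10-.45,103+b/10-.45; print((a,b),[(ray(u,v,h)[:2]*1000).round() for h in(.004,.018)])
# predicted pixels of candidate tops and rim corner
for P in([.096,.066,.018],[.096,.046,.018],[.076,.066,.018],[.056,.066,.018],[.106,.076,.05],[.11,.08,.0]):
    p=RR@(O+T@P)+c["t"]; print(P,((c["fx"]*p[0]/p[2]+c["cx"]-174+.45)*10).round(),((c["fy"]*p[1]/p[2]+c["cy"]-103+.45)*10).round())
E
```

```text
(270, 320) [array([99., 42.]), array([97., 47.])]
(285, 350) [array([101.,  52.]), array([99., 57.])]
(345, 310) [array([79., 55.]), array([77., 60.])]
(400, 265) [array([57., 55.]), array([56., 60.])]
(420, 262) [array([52., 58.]), array([51., 63.])]
(385, 275) [array([63., 54.]), array([61., 59.])]
[0.096, 0.066, 0.018] 310.0 366.0
[0.096, 0.046, 0.018] 271.0 315.0
[0.076, 0.066, 0.018] 361.0 324.0
[0.056, 0.066, 0.018] 412.0 280.0
[0.106, 0.076, 0.05] 271.0 396.0
[0.11, 0.08, 0.0] 321.0 441.0
```

Request:
shift_gripper(
  ticks=[
    [[0,0,0,0,0,0],[0,0,0,0,0,0],[0,0,0,0,0,0],[0,0,0,0,0,0],[0,0,0,0,0,0]],
  ],
)

```text
clock: 12.8
ee_pos: [0.4449, 0.2165, 0.2988]
orientation: [0.479, 0.765, 0.42, -0.097]
ft_force: [0.1, -0.8, -3.4]
finger_gap: 0.0142
gripper_force: 98.0
```

```bash
python3 -c "
from cell import env
print(env.finish_job())"
```

```text
the job is handed in; nothing more can be done
None
```

I handed the job in at 12.8 s, with the tote held still over the mat at 51° tilt, its orange corner lowest and about 14 cm above the mat; three adapters were measured packed at that corner (the farthest about 50 mm out along one wall), and the fourth, hidden behind the clip, is inferred from the way the others rest.

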